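Load the rocking tray evenly and slide it under the bridge

TASK

Pull the shuttle out from under the green bridge to its loading end, then gently stand every brass capsule, knob up, in the two troughs of its rocking tray, filling the sides turn by turn so that neither side ever carries more than one item more than the other; if the capsules are odd in number, the steel weight makes up the balance. When the tray has come to rest level, slide the shuttle by its handle under the bridge as far as its stop, everything still standing in the level tray, and let go. Leave the other things on the bench alone.

Things in the scene. Friction and masses are not known exactly. Their poses are not given: they have to be found in the camera images.
- capsule1: brass aneroid capsule, a corrugated disc 36 mm across and 16 mm high with an upright black knob on it, 16 mm across, from 16 to 48 mm above the underside; 0.14 kg. Origin at the centre of the underside, z up. 4 to 6 capsules are present
- capsule2: brass aneroid capsule, a corrugated disc 36 mm across and 16 mm high with an upright black knob on it, 16 mm across, from 16 to 48 mm above the underside; 0.14 kg. Origin at the centre of the underside, z up. 4 to 6 capsules are present
- capsule3: brass aneroid capsule, a corrugated disc 36 mm across and 16 mm high with an upright black knob on it, 16 mm across, from 16 to 48 mm above the underside; 0.14 kg. Origin at the centre of the underside, z up. 4 to 6 capsules are present
- capsule4: brass aneroid capsule, a corrugated disc 36 mm across and 16 mm high with an upright black knob on it, 16 mm across, from 16 to 48 mm above the underside; 0.14 kg. Origin at the centre of the underside, z up. 4 to 6 capsules are present
- capsule5: brass aneroid capsule, a corrugated disc 36 mm across and 16 mm high with an upright black knob on it, 16 mm across, from 16 to 48 mm above the underside; 0.14 kg. Origin at the centre of the underside, z up. 4 to 6 capsules are present
- capsule6: brass aneroid capsule, a corrugated disc 36 mm across and 16 mm high with an upright black knob on it, 16 mm across, from 16 to 48 mm above the underside; 0.14 kg. Origin at the centre of the underside, z up. 4 to 6 capsules are present
- weight: steel balance weight, all bright steel, otherwise of the same shape, size and mass as one capsule (36 mm base 16 mm high, 16 mm knob up to 48 mm, 0.14 kg). Origin at the centre of the underside
- shuttle (a joint): the shuttle that carries the tray, a steel sledge on a straight level rail: 0 m at the loading end (clear of the bridge), grows to 0.22 m at the stop at the other end, where the tray's pivot is right under the bridge. The shuttle's friction is about 3 N; it stays where it is left. It starts part-way in and must be pulled out first
- tray (a joint): tilt of the grey rocking tray on the shuttle, rad: 0 level, positive when trough A is up and trough B down; stops at +-0.16. A spring centres it and a damper slows it (it takes about 5 s to settle): one item more on one side tilts it about 0.07, two more about 0.14. Pressing on a trough tips it too
- handle (a point): grip point on the shuttle's upright red-sleeved handle post, 17 mm across, which stands clear at the loading end of the shuttle, 165 mm from the tray's pivot; its sleeve runs from 20 mm below this point to 20 mm above it, its top lies 115 mm above the worktop. Fixed to the shuttle, not to the tray
- trough_a (a point): centre of the floor of trough A, the trough of the rocking tray nearest to the bridge's stop end, 69 mm from the pivot. Axes: y along the rail towards the stop end, x along the trough (level), z up, square to the tray (they tilt with it). The trough's inside is 138 mm along x and 52 mm along y, with rims 14 mm high; it takes three items in a row 46 mm apart, knobs up. Between the troughs the tray has a flat grey block as high as the rims, with a green level vial on it
- trough_b (a point): centre of the floor of trough B, the same as trough A on the other side of the pivot, nearest to the handle. Its floor is about 58 mm above the worktop when level
- bridge (a point): middle of the underside of the green bridge over the rail, 118 mm above the worktop: a lintel 45 mm long along the rail and 16 mm thick on two uprights that leave 184 mm between them. Loaded items that stand properly in a level tray pass 12 mm below it
- housing: bystander: squat black gauge housing, 80 mm across, 50 mm high; origin underneath or within it. Leave it alone
- bezel1: bystander: nickel bezel ring, 70 mm across, 8 mm high; origin underneath or within it. Leave it alone
- bezel2: bystander: nickel bezel ring, 70 mm across, 8 mm high; origin underneath or within it. Leave it alone
- driver: bystander: screwdriver 160 mm long, lying; origin underneath or within it. Leave it alone
Things that resemble listed ones, but are neither listed nor needed, are in the scene too. What is shaped like the capsule1 but blue is not meant.

How it is judged:
On the way, in this order (a step that is already met when the one before it is completed fails the run):
1. the shuttle is pulled out to its loading end (within 12 mm) (value of joint shuttle below 0.012 m), for 0.2 s.
2. with the shuttle at the loading end (within 30 mm), every capsule stands in a trough and the tray has come to rest, level within 0.03 rad (((x of capsule1 in the frame of trough_a between -0.056 and 0.056 m and y of capsule1 in the frame of trough_a between -0.013 and 0.013 m and z of capsule1 in the frame of trough_a between -0.005 and 0.006 m) or (x of capsule1 in the frame of trough_b between -0.056 and 0.056 m and y of capsule1 in the frame of trough_b between -0.013 and 0.013 m and z of capsule1 in the frame of trough_b between -0.005 and 0.006 m)) and ((x of capsule2 in the frame of trough_a between -0.056 and 0.056 m and y of capsule2 in the frame of trough_a between -0.013 and 0.013 m and z of capsule2 in the frame of trough_a between -0.005 and 0.006 m) or (x of capsule2 in the frame of trough_b between -0.056 and 0.056 m and y of capsule2 in the frame of trough_b between -0.013 and 0.013 m and z of capsule2 in the frame of trough_b between -0.005 and 0.006 m)) and ((x of capsule3 in the frame of trough_a between -0.056 and 0.056 m and y of capsule3 in the frame of trough_a between -0.013 and 0.013 m and z of capsule3 in the frame of trough_a between -0.005 and 0.006 m) or (x of capsule3 in the frame of trough_b between -0.056 and 0.056 m and y of capsule3 in the frame of trough_b between -0.013 and 0.013 m and z of capsule3 in the frame of trough_b between -0.005 and 0.006 m)) and ((x of capsule4 in the frame of trough_a between -0.056 and 0.056 m and y of capsule4 in the frame of trough_a between -0.013 and 0.013 m and z of capsule4 in the frame of trough_a between -0.005 and 0.006 m) or (x of capsule4 in the frame of trough_b between -0.056 and 0.056 m and y of capsule4 in the frame of trough_b between -0.013 and 0.013 m and z of capsule4 in the frame of trough_b between -0.005 and 0.006 m)) and ((x of capsule5 in the frame of trough_a between -0.056 and 0.056 m and y of capsule5 in the frame of trough_a between -0.013 and 0.013 m and z of capsule5 in the frame of trough_a between -0.005 and 0.006 m) or (x of capsule5 in the frame of trough_b between -0.056 and 0.056 m and y of capsule5 in the frame of trough_b between -0.013 and 0.013 m and z of capsule5 in the frame of trough_b between -0.005 and 0.006 m)) and ((x of capsule6 in the frame of trough_a between -0.056 and 0.056 m and y of capsule6 in the frame of trough_a between -0.013 and 0.013 m and z of capsule6 in the frame of trough_a between -0.005 and 0.006 m) or (x of capsule6 in the frame of trough_b between -0.056 and 0.056 m and y of capsule6 in the frame of trough_b between -0.013 and 0.013 m and z of capsule6 in the frame of trough_b between -0.005 and 0.006 m)) and value of joint tray between -0.03 and 0.03 rad and value of joint shuttle below 0.03 m and velocity of joint tray between -0.006 and 0.006 rad/s), for 0.5 s.
3. the shuttle is slid under the bridge to its stop (within 12 mm) (value of joint shuttle above 0.208 m), for 0.2 s.
At the end, for the whole second after the job is handed in: The shuttle is within 12 mm of its stop under the bridge, every capsule stands on the floor of trough A or B, at rest, and the tray is level within 0.03 rad (((x of capsule1 in the frame of trough_a between -0.056 and 0.056 m and y of capsule1 in the frame of trough_a between -0.013 and 0.013 m and z of capsule1 in the frame of trough_a between -0.005 and 0.006 m) or (x of capsule1 in the frame of trough_b between -0.056 and 0.056 m and y of capsule1 in the frame of trough_b between -0.013 and 0.013 m and z of capsule1 in the frame of trough_b between -0.005 and 0.006 m)) and ((x of capsule2 in the frame of trough_a between -0.056 and 0.056 m and y of capsule2 in the frame of trough_a between -0.013 and 0.013 m and z of capsule2 in the frame of trough_a between -0.005 and 0.006 m) or (x of capsule2 in the frame of trough_b between -0.056 and 0.056 m and y of capsule2 in the frame of trough_b between -0.013 and 0.013 m and z of capsule2 in the frame of trough_b between -0.005 and 0.006 m)) and ((x of capsule3 in the frame of trough_a between -0.056 and 0.056 m and y of capsule3 in the frame of trough_a between -0.013 and 0.013 m and z of capsule3 in the frame of trough_a between -0.005 and 0.006 m) or (x of capsule3 in the frame of trough_b between -0.056 and 0.056 m and y of capsule3 in the frame of trough_b between -0.013 and 0.013 m and z of capsule3 in the frame of trough_b between -0.005 and 0.006 m)) and ((x of capsule4 in the frame of trough_a between -0.056 and 0.056 m and y of capsule4 in the frame of trough_a between -0.013 and 0.013 m and z of capsule4 in the frame of trough_a between -0.005 and 0.006 m) or (x of capsule4 in the frame of trough_b between -0.056 and 0.056 m and y of capsule4 in the frame of trough_b between -0.013 and 0.013 m and z of capsule4 in the frame of trough_b between -0.005 and 0.006 m)) and ((x of capsule5 in the frame of trough_a between -0.056 and 0.056 m and y of capsule5 in the frame of trough_a between -0.013 and 0.013 m and z of capsule5 in the frame of trough_a between -0.005 and 0.006 m) or (x of capsule5 in the frame of trough_b between -0.056 and 0.056 m and y of capsule5 in the frame of trough_b between -0.013 and 0.013 m and z of capsule5 in the frame of trough_b between -0.005 and 0.006 m)) and ((x of capsule6 in the frame of trough_a between -0.056 and 0.056 m and y of capsule6 in the frame of trough_a between -0.013 and 0.013 m and z of capsule6 in the frame of trough_a between -0.005 and 0.006 m) or (x of capsule6 in the frame of trough_b between -0.056 and 0.056 m and y of capsule6 in the frame of trough_b between -0.013 and 0.013 m and z of capsule6 in the frame of trough_b between -0.005 and 0.006 m)) and value of joint tray between -0.03 and 0.03 rad and linear speed of each of capsule1, capsule2, capsule3, capsule4, capsule5, capsule6 below 0.02 m/s and value of joint shuttle above 0.208 m and velocity of joint shuttle below 0.01 m/s); the robot touches nothing.
It fails at once if the tray tips more than 0.115 rad either way (more than one item out of balance, or pressed down) (value of joint tray above 0.115 rad or value of joint tray below -0.115 rad).
It fails at once if a bystander (housing, bezel rings, screwdriver) is moved by more than 30 mm (distance of any of housing, bezel1, bezel2, driver from where it was at the start of the episode above 0.03 m).
Of capsule1, capsule2, capsule3, capsule4, capsule5, capsule6 only 4 to 6 are there at a start; the rules pass over those that are not, and their reading is None.
At some moment in a run one of capsule1, capsule2, capsule3, capsule4, capsule5, capsule6, weight may be knocked a few centimetres aside while the robot is not near it.
It also fails if it takes over 210 s, if anything falls off the work surface, if the arm or the gripper's body presses on something with over 40 N, if the wrist force passes 120 N, or if a joint passes its speed limit or range.

ROBOT

A 6-joint arm with a two-finger parallel gripper is mounted at the origin on the work surface. World frame = base frame: x ahead of the robot, y to its left, z up, the work surface at z = 0. Lengths are in m, angles in rad, forces in N, time in s.
With the tool pointing down it reaches from about 0.275 to 0.75 m from the base axis. Payload 10.2 kg.
Tool frame: the origin (TCP) lies between the finger pads; the fingertips stand 11 mm ahead of it and the grasp point (between the pads) lies 8 mm behind it; x points along the fingers, z is the direction in which the jaws open and shut, and the axes are right-handed (so a half turn about x gives the same grasp; the last joint's range is limited). The gripper opens to 88 mm and grips with 3 to 60 N. Pads are 18 mm wide; open, the fingers measure 123 mm over their backs; the gripper's body (75 mm by 187 mm) begins 45 mm behind the grasp point.
Start: joints at [-1.345, 0.313, 1.498, -0, 1.331, -0.223], TCP at [0.228, -0.473, 0.25] pointing down, gripper open.
Joint ranges: [-2.94, 2.94], [-0.97, 2.17], [0.19, 2.56], [-1.23, 4.37], [0.02, 3.11], [-2.88, 2.88]. Speed limits (rad/s): [2.39, 2.39, 3.01, 3.14, 3.14, 3.14].

INTERFACE

Orientations are given as a unit quaternion [x, y, z, w].
In Python, from station import env, monitor, snapshot, camera_params, sign_off gives the robot as it stands. Calls block until the motion is done:
- env.movep(position, orientation): joint-space move of the TCP to a pose.
- env.move_linear(position, attitude=None, feed=0.15, force_limit=None): straight line of the TCP; attitude=None keeps the orientation; feed is the mean speed in m/s. With force_limit (N) it stops when the force on the tool has changed by that much, and returns True; else False.
- env.goto_joints(angles): joint-space move.
- env.move_gripper(opening, force=None): finger opening in m; force is the grip in N (None keeps the last); returns when the fingers have stopped.
- env.wait(seconds).
- env.inverse_kinematics(position, orientation): joint angles nearest the present ones, or None.
- monitor.state(): the state.
- snapshot(name): name is "side" or "top" or "wrist"; returns the picture (384x512x3 uint8, red, green, blue); there is no depth.
- camera_params(name): a dict with "K" (3x3 intrinsics, pixels), "rvec" (rotation vector, rad) and "tvec" (3), from world to camera coordinates, as OpenCV has them; the wrist camera has in their place "mount" (4x4, takes a point from camera to tool coordinates, whose origin is the TCP and whose axes are the tool frame's). Camera axes: x right, y down, z forward; pixel columns grow to the right and rows downward; lengths in m; the calibration is good to about 2 mm. A picture is of the moment at which its call begins: read the wrist's pose just before it. camera_params takes no time and is no camera call.
A pose or a line that the arm cannot do raises env.MotionError and nothing moves.
- sign_off(): hands the job in, once; it reports no verdict.
The state is a dict: "t": time; "q": joint angles; "joint_vel": joint speeds; "joint_torque": joint torques, N m; "ee_pos": TCP position; "orientation": TCP orientation; "force": force on the tool from outside, world axes, zero at the start; "ft_torque": the same for the moment, N m; "opening": finger opening in m.
Only numpy, scipy, OpenCV 4.12 (cv2) and the standard library are available. Lean on these libraries where they do the work, as an engineer would, in place of code of your own. Each camera call takes 0.05 s, during which the arm holds its last target.

## Working session

There is one attempt and no reset: what is moved stays moved. The work goes in short steps, each a Python script; the robot and the scene stay as the last script left them, time stands still between calls to the robot, and variables do not carry over. Pictures are saved under pics/ and viewed, and the job is handed in when it is done.

```bash
ls; mkdir -p pics; python3 - <<'E'
from station import env, monitor, snapshot, camera_params
import cv2
print(monitor.state())
for n in ["side","top","wrist"]:
    im=snapshot(n); cv2.imwrite(f"pics/a_{n}.png",cv2.resize(im[:,:,::-1],(800,600),interpolation=cv2.INTER_CUBIC)); cv2.imwrite(f"pics/raw_{n}.png",im[:,:,::-1])
    print(n,camera_params(n))
E
```

```text
pics
{'t': 0.0, 'q': array([-1.34541757e+00,  3.13432480e-01,  1.49842740e+00, -1.84830054e-05,
        1.33099896e+00, -2.23442346e-01]), 'joint_vel': array([-2.38400021e-03,  2.72996624e-04, -1.56509558e-03, -7.89704402e-04,
       -7.18454146e-04,  4.37356062e-05]), 'joint_torque': array([-1.11552142e-04, -4.02213621e+01, -2.52271932e+01,  6.94635976e-02,
        3.52857902e-02, -7.63271191e-05]), 'ee_pos': array([ 0.22771141, -0.47278879,  0.24917367]), 'orientation': array([ 0.37650721,  0.59905063, -0.37588372,  0.59840796]), 'force': array([0.06074513, 0.85198758, 0.27712772]), 'ft_torque': array([0.04546962, 0.0193014 , 0.03083575]), 'opening': 0.0879160889840884}
side {'K': array([[493.08265054,   0.        , 251.57026244],
       [  0.        , 493.08265054, 188.07171378],
       [  0.        ,   0.        ,   1.        ]]), 'rvec': array([ 2.39351895, -0.02273429,  0.03513497]), 'tvec': array([-0.49394151,  0.06264982,  1.45217212])}
top {'K': array([[386.78880101,   0.        , 258.3359028 ],
       [  0.        , 386.78880101, 192.88465586],
       [  0.        ,   0.        ,   1.        ]]), 'rvec': array([ 2.10975081, -2.12545023,  0.21911608]), 'tvec': array([0.02518341, 0.52168775, 1.17971425])}
wrist {'K': array([[315.07876196,   0.        , 262.94785057],
       [  0.        , 315.07876196, 190.21486628],
       [  0.        ,   0.        ,   1.        ]]), 'mount': array([[ 3.10038984e-04, -3.14472286e-01,  9.49266604e-01,
        -1.35686681e-01],
       [-2.13671675e-03, -9.49264691e-01, -3.14470954e-01,
         8.15355464e-02],
       [ 9.99997669e-01, -1.93081560e-03, -9.66247262e-04,
        -7.81183823e-04],
       [ 0.00000000e+00,  0.00000000e+00,  0.00000000e+00,
         1.00000000e+00]])}
```

View pics/a_top.png

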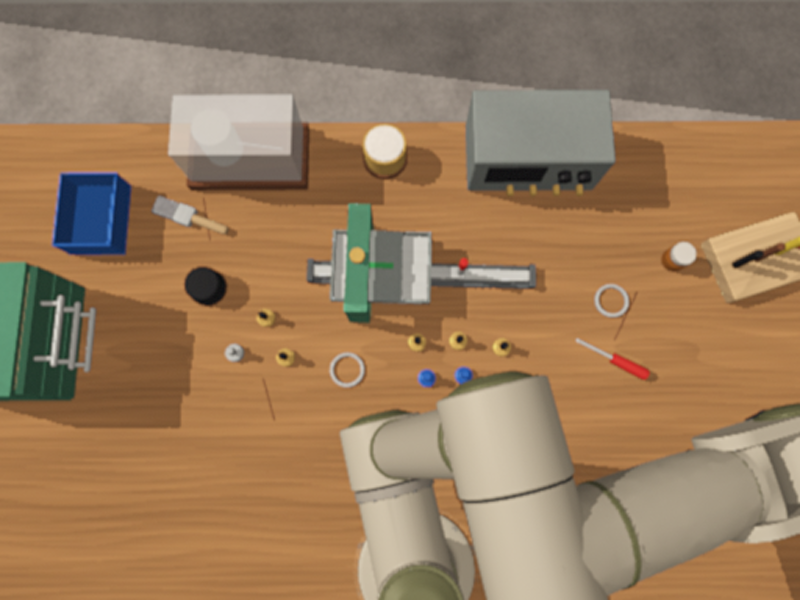

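View pics/a_side.png

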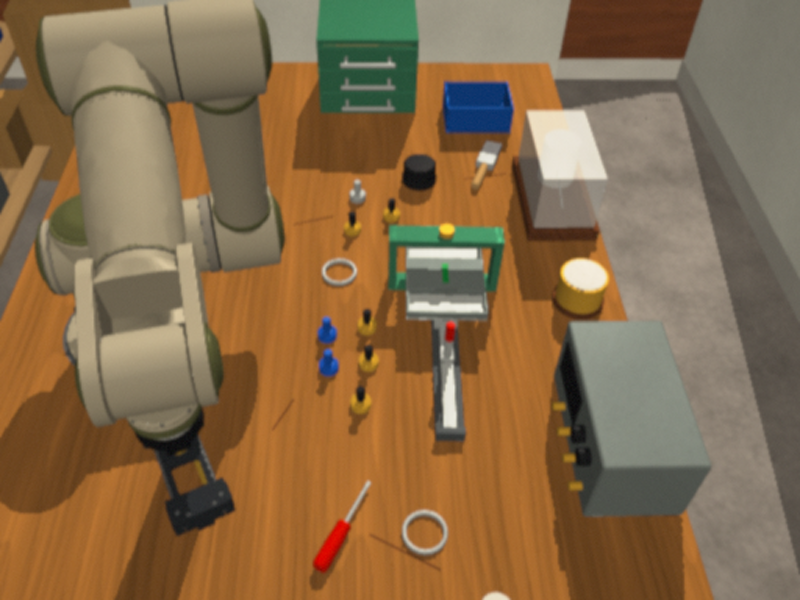

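View pics/a_wrist.png

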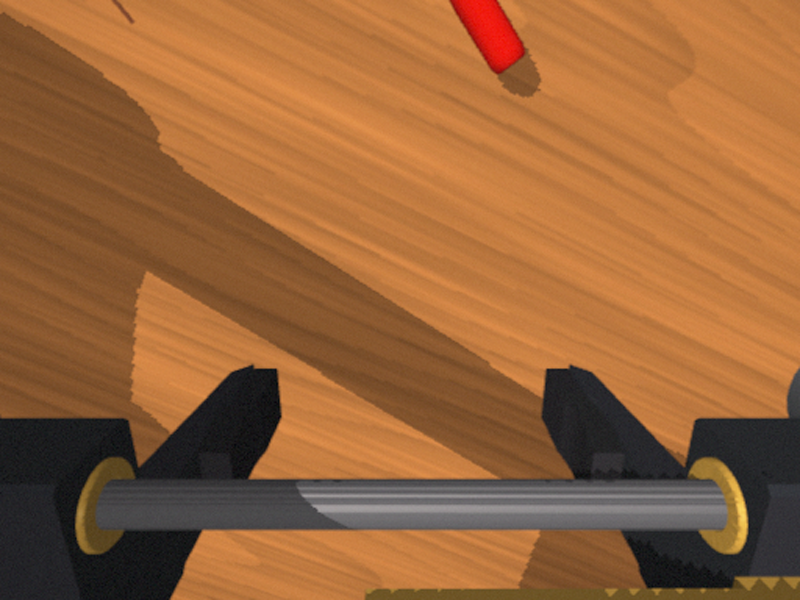

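The pictures show the rail along world y, with the stop end on the left in the top view. The handle is at top-view px (463,264) of 800. There are five brass capsules, one bright weight at (234,352) and two blue decoys. I'll write the helpers and localise things next.

```bash
cat > h.py <<'E'
from station import env, monitor, snapshot, camera_params, sign_off
import cv2, numpy as np
from scipy.spatial.transform import Rotation as R
def cam(n, st=None):
    p=camera_params(n)
    if n!="wrist":
        Rw,_=cv2.Rodrigues(np.array(p["rvec"])); t=np.array(p["tvec"]).ravel()
        return p["K"],Rw,t
    T=np.eye(4); T[:3,:3]=R.from_quat(st["orientation"]).as_matrix(); T[:3,3]=st["ee_pos"]
    M=np.linalg.inv(T@np.array(p["mount"]))
    return p["K"],M[:3,:3],M[:3,3]
def ray(c,uv):
    K,Rw,t=c; d=Rw.T@np.linalg.solve(K,[uv[0],uv[1],1.]); return -Rw.T@t,d
def onplane(c,uv,z):
    o,d=ray(c,uv); return o+d*(z-o[2])/d[2]
def proj(c,P):
    K,Rw,t=c; q=K@(Rw@np.asarray(P)+t); return q[:2]/q[2]
def tri(rays):
    A=np.zeros((3,3));b=np.zeros(3)
    for o,d in rays:
        d=d/np.linalg.norm(d);M=np.eye(3)-np.outer(d,d);A+=M;b+=M@o
    return np.linalg.solve(A,b)
def shot(n):
    st=monitor.state(); im=snapshot(n); return im,cam(n,st)
def blobs(im,lo,hi,amin):
    hsv=cv2.cvtColor(im,cv2.COLOR_RGB2HSV)
    m=cv2.inRange(hsv,np.array(lo),np.array(hi))
    n,l,s,c=cv2.connectedComponentsWithStats(m)
    return [(c[i],s[i]) for i in range(1,n) if s[i][4]>=amin],m
def save(im,name): cv2.imwrite(f"pics/{name}.png",cv2.resize(im[:,:,::-1],(800,600),interpolation=cv2.INTER_CUBIC))
E
python3 - <<'E'
from h import *
for n in ["top","side"]:
    im=cv2.imread(f"pics/raw_{n}.png")[:,:,::-1].copy(); c=cam(n)
    print(n,"cam at",-c[1].T@c[2])
    hsv=cv2.cvtColor(im,cv2.COLOR_RGB2HSV)
    if n=="top":
        for uv in [(266,318),(285,357),(417,343),(458,341),(502,347),(234,352)]:
            u,v=int(uv[0]*.64),int(uv[1]*.64); print(uv,hsv[v-3:v+4,u-3:u+4].reshape(-1,3).tolist()[::4], onplane(c,(u,v),.016)[:2].round(3))
        for nm,uv,z in [("handle",(463,264),.115),("rail R",(533,275),0.02),("rail L",(312,270),.02),("bez1",(347,370),0.004),("bez2",(612,300),.004),("drv tip",(578,341),.01),("drv",(648,377),.01),("hous",(206,285),.05),("lint top",(360,205),.134),("lint bot",(357,320),.134),("trayTR",(431,234),.07),("trayBR",(431,302),.07),("blue",(428,378),.03),("blue",(464,375),.03)]:
            print(nm,onplane(c,np.array(uv)*.64,z).round(3))
    for nm,lo,hi in [("brass",(18,140,90),(32,255,255)),("red",(0,220,100),(6,255,255))]:
        b,_=blobs(im,lo,hi,6)
        for cc,s in b:
            if s[4]<400: print(nm,cc.round(1),s.tolist(),onplane(c,cc,.014).round(3)[:2])
E
```

```text
top cam at [0.27538859 0.02818981 1.26011288]
(266, 318) [[14, 85, 60], [20, 148, 193], [111, 53, 34], [20, 148, 184], [120, 55, 23], [19, 150, 163], [18, 148, 79], [19, 149, 180], [19, 152, 156], [20, 146, 196], [20, 148, 181], [20, 142, 207], [19, 152, 163]] [0.498 0.31 ]
(285, 357) [[18, 147, 167], [19, 148, 191], [13, 106, 70], [20, 149, 187], [120, 45, 34], [19, 150, 179], [165, 22, 23], [18, 149, 149], [18, 157, 109], [19, 151, 183], [19, 150, 168], [20, 146, 197], [19, 150, 168]] [0.416 0.268]
(417, 343) [[20, 141, 220], [9, 66, 54], [20, 148, 191], [16, 89, 60], [18, 143, 116], [18, 148, 114], [16, 140, 91], [21, 140, 221], [18, 152, 136], [20, 141, 215], [19, 147, 187], [20, 143, 209], [20, 147, 193]] [ 0.443 -0.003]
(458, 341) [[20, 141, 212], [14, 109, 68], [20, 146, 185], [8, 62, 45], [16, 134, 93], [18, 147, 113], [12, 81, 47], [21, 140, 217], [18, 151, 123], [20, 143, 211], [19, 151, 169], [20, 142, 208], [19, 150, 173]] [ 0.445 -0.091]
(502, 347) [[20, 141, 213], [16, 123, 85], [19, 149, 185], [128, 28, 37], [17, 144, 103], [15, 99, 67], [14, 87, 44], [21, 140, 213], [
[... 1772 characters left out ...]
.688 0.267]
brass [248. 173.] [248, 168, 1, 11, 11] [0.486 0.133]
brass [234.5 208.6] [229, 203, 12, 12, 108] [ 0.443 -0.014]
brass [136. 213.] [134, 210, 5, 7, 7] [ 0.158 -0.027]
brass [235.4 231.9] [230, 226, 12, 12, 109] [ 0.446 -0.1  ]
brass [230.4 258.5] [224, 252, 14, 13, 125] [ 0.432 -0.19 ]
brass [357.1 259.5] [353, 257, 9, 6, 51] [ 0.774 -0.198]
brass [360.2 275.5] [356, 273, 9, 6, 51] [ 0.774 -0.248]
brass [363.5 292.6] [360, 290, 8, 6, 46] [ 0.773 -0.3  ]
brass [127.9 301.6] [124, 295, 8, 15, 54] [ 0.176 -0.316]
brass [367.7 310.5] [363, 308, 10, 6, 56] [ 0.774 -0.35 ]
red [287.5 212.1] [286, 208, 4, 10, 37] [ 0.598 -0.029]
red [211.7 349.4] [201, 333, 23, 33, 335] [ 0.389 -0.445]
```

```bash
cat >> h.py <<'E'
def down(yaw=np.pi/2):
    # tool x down, jaw axis z at angle yaw in xy
    z=np.array([np.cos(yaw),np.sin(yaw),0]); x=np.array([0,0,-1.]); y=np.cross(z,x)
    return R.from_matrix(np.stack([x,y,z],1)).as_quat()
E
python3 - <<'E'
from h import *
q0=monitor.state()["orientation"]; print(R.from_quat(q0).as_matrix().round(3))
im=cv2.imread("pics/raw_top.png")[:,:,::-1].copy()
b,_=blobs(im,(0,180,80),(8,255,255),4); b+=blobs(im,(172,180,80),(180,255,255),4)[0]
for cc,s in b: print(cc,s.tolist())
cs=cam("side"); print("side z.097",onplane(cs,(287.5,212.1),.097))
ct=cam("top"); print("top .115",onplane(ct,(463*.64,264*.64),.112))
for yaw in (np.pi/2,-np.pi/2):
  for P in [(.586,-.095,.2),(.586,-.277,.1),(.63,-.043,.15),(.43,.37,.1),(.43,-.18,.1)]:
    j=env.inverse_kinematics(P,down(yaw)); print(yaw,P,None if j is None else np.round(j,2))
E
```

```text
[[-0.     0.901  0.434]
 [ 0.001  0.434 -0.901]
 [-1.     0.    -0.001]]
[296.15625 167.71875] [294, 165, 6, 7, 32]
[403.33333333 234.61748634] [390, 226, 26, 17, 183]
side z.097 [ 0.58694331 -0.09832188  0.097     ]
top .115 [ 0.58388358 -0.09552791  0.112     ]
1.5707963267948966 (0.586, -0.095, 0.2) [-0.36  0.5   1.35 -0.    1.29 -1.93]
1.5707963267948966 (0.586, -0.277, 0.1) [-0.62  0.72  1.26 -0.    1.16 -2.19]
1.5707963267948966 (0.63, -0.043, 0.15) [-0.25  0.63  1.28 -0.    1.23 -1.82]
1.5707963267948966 (0.43, 0.37, 0.1) [ 0.5   0.56  1.55 -0.    1.04 -1.07]
1.5707963267948966 (0.43, -0.18, 0.1) [-0.65  0.37  1.85 -0.    0.92 -2.22]
-1.5707963267948966 (0.586, -0.095, 0.2) [-0.36  0.5   1.35 -0.    1.29  1.21]
-1.5707963267948966 (0.586, -0.277, 0.1) [-0.62  0.72  1.26 -0.    1.16  0.95]
-1.5707963267948966 (0.63, -0.043, 0.15) [-0.25  0.63  1.28 -0.    1.23  1.32]
-1.5707963267948966 (0.43, 0.37, 0.1) [ 0.5   0.56  1.55 -0.    1.04  2.07]
-1.5707963267948966 (0.43, -0.18, 0.1) [-0.65  0.37  1.85 -0.    0.92  0.92]
```

```bash
python3 - <<'E'
from h import *
Q=down(-np.pi/2)
env.movep([.586,-.097,.20],Q); env.move_gripper(.055)
print(monitor.state()["t"])
im,c=shot("wrist"); save(im,"b_wrist"); 
for P in [(.586,-.097,.115)]: print(proj(c,P)*800/512)
im,c=shot("top"); save(im,"b_top")
E
```

```text
2.6917
[412.52862951 313.28190163]
```

View pics/b_wrist.png

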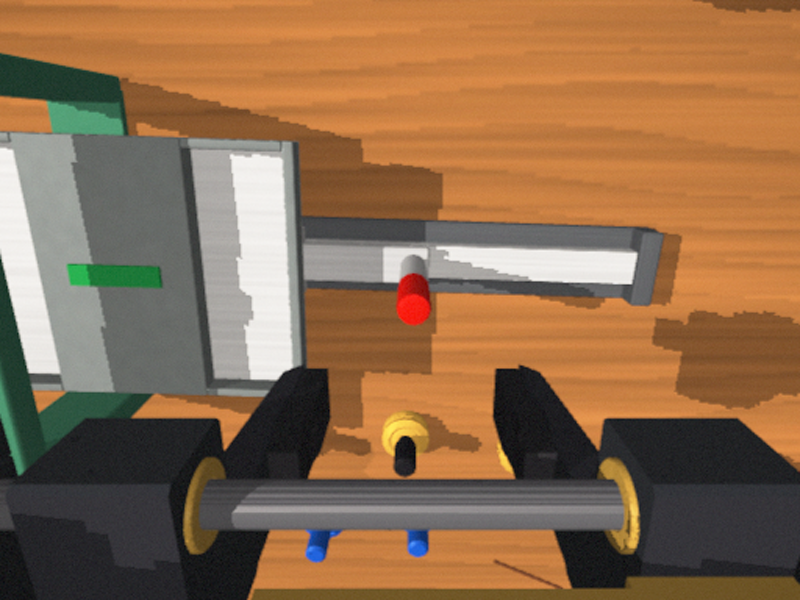

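View pics/b_top.png

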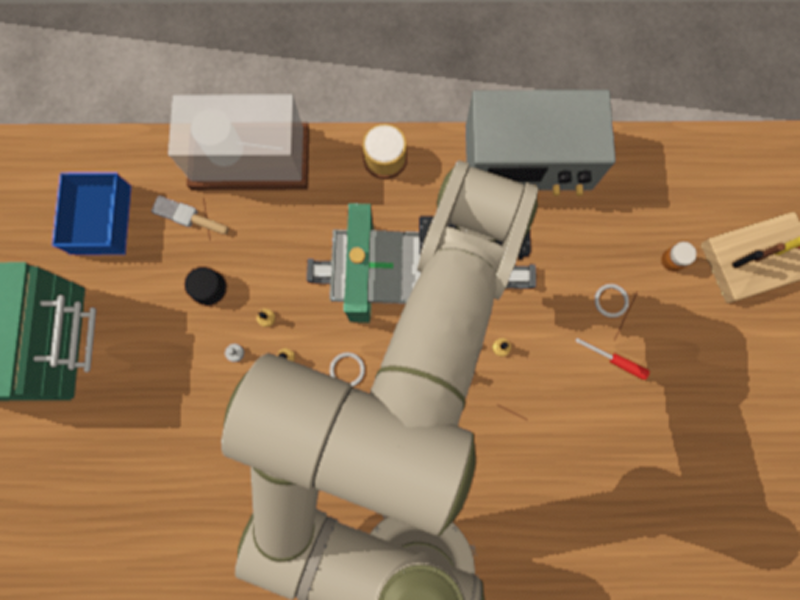

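```bash
python3 - <<'E'
from h import *
env.move_linear([.587,-.097,.087],feed=.12)
env.move_gripper(.0,force=15); s=monitor.state(); print(s["t"],s["opening"],s["ee_pos"])
r=env.move_linear([.587-.03*.163,-.26,.087],feed=.07,force_limit=20); s=monitor.state();print(r,s["ee_pos"],s["force"])
r=env.move_linear([.587-.03*.21,-.305,.087],feed=.03,force_limit=10)
s=monitor.state();print(r,s["t"],s["ee_pos"],s["force"])
im,c=shot("side"); save(im,"c_side")
E
```

```text
4.5583 0.015225762736585307 [ 0.58703772 -0.09715928  0.08707177]
False [ 0.58183959 -0.26061656  0.08699846] [-5.28958406  0.1763503   4.56510004]
True 7.7583 [ 0.58134103 -0.27442358  0.08695346] [0.20080295 2.73601763 4.64437389]
```

View pics/c_side.png

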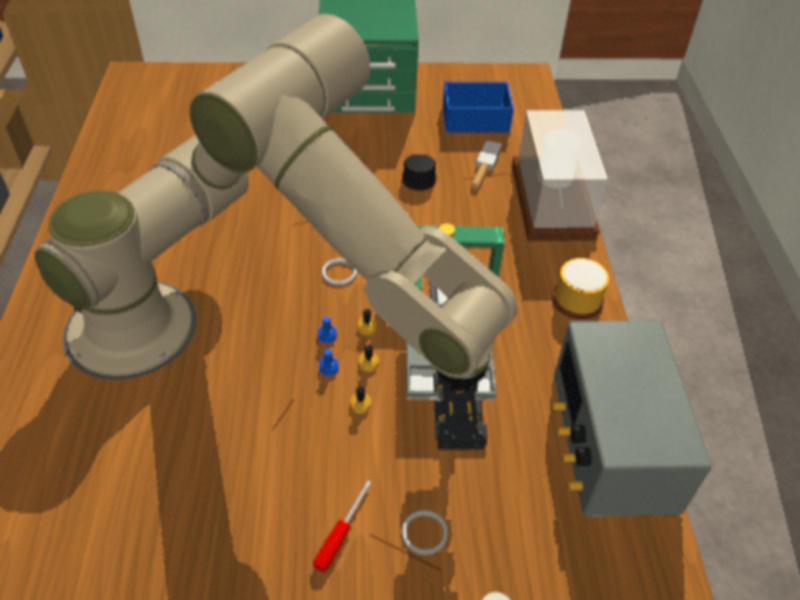

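```bash
python3 - <<'E'
from h import *
r=env.move_linear([.5812,-.30,.087],feed=.03,force_limit=15)
s=monitor.state();print(r,s["t"],s["ee_pos"],s["force"])
env.move_gripper(.055); s=monitor.state();print(s["ee_pos"],s["force"])
env.move_linear([.582,-.274,.2],feed=.25)
env.movep([.565,-.115,.30],down(-np.pi/2)); s=monitor.state();print(s["t"])
im,c=shot("wrist"); save(im,"d_wrist"); cv2.imwrite("pics/raw_dw.png",im[:,:,::-1])
np.savez("d.npz",K=c[0],R=c[1],t=c[2])
im,c=shot("top"); save(im,"d_top")
im,c=shot("side"); save(im,"d_side"); cv2.imwrite("pics/raw_ds.png",im[:,:,::-1])
E
```

```text
True 8.1167 [ 0.58134933 -0.27443683  0.08694104] [-0.35996379  2.228778    5.02890534]
[ 0.58102842 -0.27403124  0.0867092 ] [ 0.06565955 -0.2474657  -0.23315284]
10.2167
```

View pics/d_wrist.png

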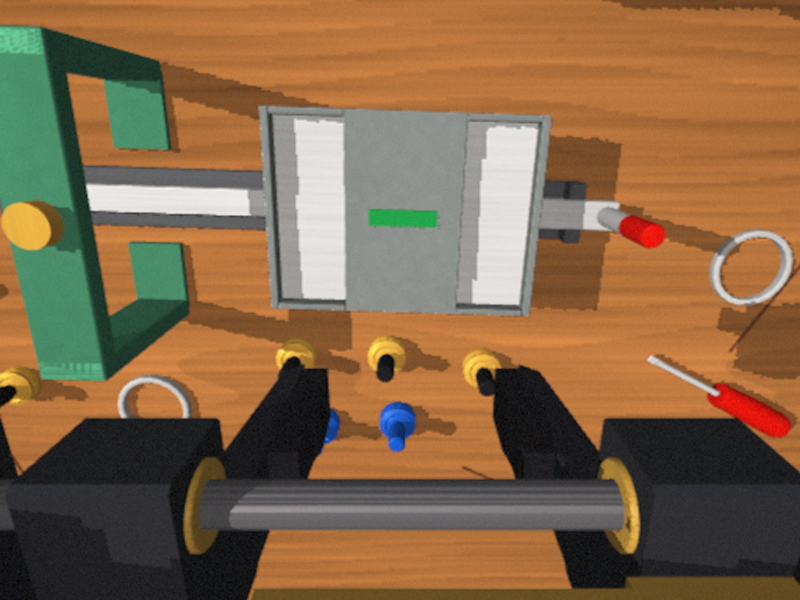

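View pics/d_top.png

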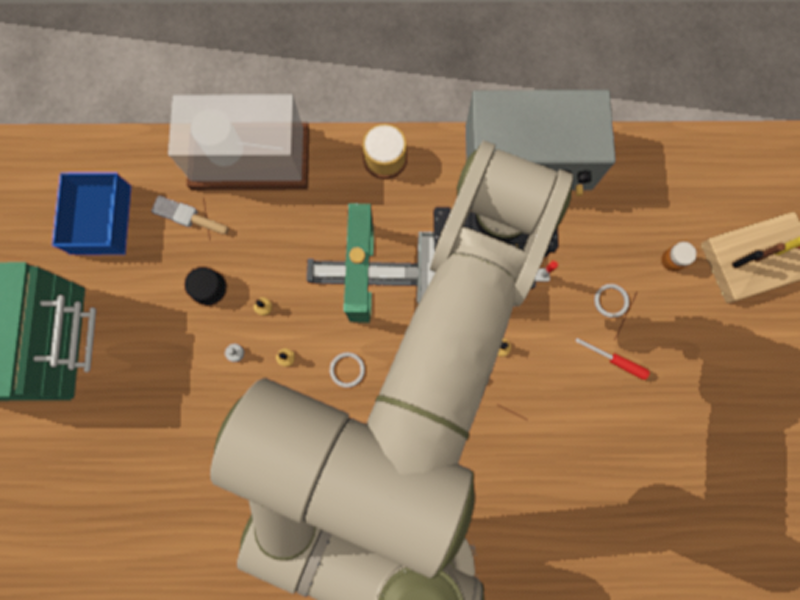

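View pics/d_side.png

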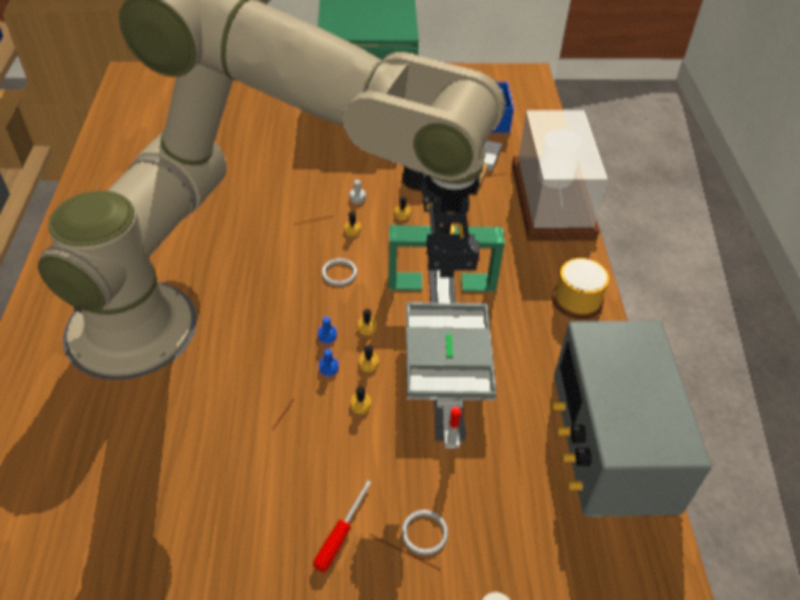

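The shuttle is at its end stop. The tray corners are at (262,107), (549,116), (526,314) and (274,305). The capsule near the housing has been knocked, from top px (266,318) to (262,306). No sixth capsule shows up in any view.

```bash
python3 - <<'E'
from h import *
d=np.load("d.npz"); c=(d["K"],d["R"],d["t"])
P=[onplane(c,np.array(p)*.64,.072) for p in [(262,107),(549,116),(526,314),(274,305)]]
print(np.round(P,4)); print("centre",np.mean(P,0)); u=((P[0]+P[3])-(P[1]+P[2]))/2; print("len",np.linalg.norm(u),"yaw",-u[0]/u[1])
x=((P[0]+P[1])-(P[2]+P[3]))/2; print("wid",np.linalg.norm(x),x)
print("vial",onplane(c,np.array((403,218))*.64,.074),"handle",onplane(c,np.array((650,233))*.64,.112))
im=cv2.imread("pics/raw_dw.png")[:,:,::-1].copy()
for cc,s in blobs(im,(17,130,80),(32,255,255),30)[0]: print((cc/.64).round(),s.tolist(),onplane(c,cc,.013).round(3))
im=cv2.imread("pics/raw_ds.png")[:,:,::-1].copy(); cs=cam("side")
for cc,s in blobs(im,(17,130,80),(32,255,255),50)[0]: print((cc/.64).round(),s.tolist(),onplane(cs,cc,.013).round(3))
E
```

```text
[[ 0.6634 -0.013   0.072 ]
 [ 0.6571 -0.2104  0.072 ]
 [ 0.5114 -0.2049  0.072 ]
 [ 0.5194 -0.0081  0.072 ]]
centre [ 0.58783999 -0.10911267  0.072     ]
len 0.19726724021456943 yaw -0.03625970176270078
wid 0.14493659300721512 [ 0.14484472 -0.00515976  0.        ]
vial [ 0.58728336 -0.10919361  0.074     ] handle [ 0.58320277 -0.27280899  0.112     ]
[ 31. 224.] [1, 129, 40, 31, 979] [0.573 0.211 0.013]
[387. 352.] [235, 215, 25, 24, 384] [ 0.452 -0.092  0.013]
[296. 352.] [176, 216, 27, 20, 356] [ 0.452 -0.007  0.013]
[479. 364.] [296, 223, 25, 25, 356] [ 0.439 -0.179  0.013]
[ 21. 383.] [0, 234, 27, 25, 436] [0.42  0.259 0.013]
[198. 506.] [117, 293, 27, 62, 737] [0.275 0.109 0.013]
[623. 505.] [383, 293, 27, 62, 780] [ 0.275 -0.337  0.013]
[570. 591.] [161, 369, 351, 15, 3221] [ 0.157 -0.293  0.013]
[63. 64.] [3, 0, 89, 111, 3590] [-0.362  0.913  0.013]
[ 13. 165.] [0, 57, 24, 96, 610] [-0.36   0.476  0.013]
[402. 212.] [252, 131, 11, 11, 91] [0.521 0.31  0.013]
[352. 228.] [220, 142, 12, 10, 92] [0.413 0.259 0.013]
[578. 294.] [356, 164, 34, 37, 540] [0.861 0.067 0.013]
[366. 326.] [229, 203, 12, 12, 118] [ 0.444 -0.014  0.013]
[368. 362.] [229, 226, 14, 13, 133] [ 0.446 -0.099  0.013]
[360. 404.] [224, 252, 14, 14, 145] [ 0.432 -0.189  0.013]
[558. 406.] [353, 257, 9, 6, 51] [ 0.774 -0.197  0.013]
[563. 431.] [356, 273, 9, 7, 57] [ 0.773 -0.248  0.013]
[568. 457.] [359, 289, 10, 8, 55] [ 0.773 -0.299  0.013]
[574. 485.] [363, 307, 10, 8, 62] [ 0.774 -0.35   0.013]
```

```bash
cat >> h.py <<'E'
Q=down(-np.pi/2)
PIV=np.array([.5875,-.109]); U=np.array([.036,1.])/np.hypot(.036,1); X=np.array([U[1],-U[0]])
TG=.031; FL=.058
def slot(side,off): return PIV+U*(.069 if side=="A" else -.069)+X*off
def relocate(xy):
    """re-find a capsule near xy in side and top pictures"""
    est=[]
    im,c=shot("side")
    for cc,s in blobs(im,(17,130,80),(32,255,255),50)[0]:
        p=onplane(c,cc,.013)[:2]+[0,.0085]
        if np.hypot(*(p-xy))<.05 and s[2]<=16 and s[3]<=16: est.append(("side",p.round(4),int(s[4])))
    im,c=shot("top")
    for cc,s in blobs(im,(17,130,80),(32,255,255),50)[0]:
        p=onplane(c,cc,.014)[:2]
        if np.hypot(*(p-xy))<.05 and s[2]<=14 and s[3]<=14: est.append(("top",p.round(4),int(s[4])))
    return est
def pick(xy,hover=.12,transit=.2):
    env.movep([*xy,hover],Q)
    env.move_gripper(.05)
    env.move_linear([*xy,TG],feed=.12)
    env.move_gripper(0,force=12)
    s=monitor.state(); print("pick t%.1f open %.4f pos %s"%(s["t"],s["opening"],s["ee_pos"].round(4)))
    return .012<s["opening"]<.019
def place(side,off,raised,tmin=None,h=.002):
    p=slot(side,off)
    env.movep([*p,.17],Q)
    if tmin is not None:
        w=tmin-monitor.state()["t"]
        if w>0: env.wait(w)
    z=FL+TG+h+(.0055 if raised else 0)
    env.move_linear([*p,z],feed=.08)
    f0=monitor.state()["force"]
    env.move_gripper(.034)
    s=monitor.state(); print("placed t%.1f pos %s f %s"%(s["t"],s["ee_pos"].round(4),f0.round(1)))
    env.move_linear([*p,.17],feed=.2)
    return s["t"]
E
python3 - <<'E'
from h import *
print(relocate(np.array([.445,-.091])))
xy=np.array([.4455,-.0912])
ok=pick(xy); print(ok)
if ok:
    env.move_linear([*xy,.17],feed=.2)
    place("A",-.046,False)
    im,c=shot("wrist"); save(im,"e_wrist")
    im,c=shot("side"); save(im,"e_side")
E
```

```text
[('side', array([ 0.4456, -0.0901]), 130)]
pick t13.1 open 0.0157 pos [ 0.4456 -0.0912  0.0311]
True
placed t16.1 pos [ 0.5441 -0.0384  0.0911] f [-0.1 -0.2 -1.6]
```

View pics/e_wrist.png

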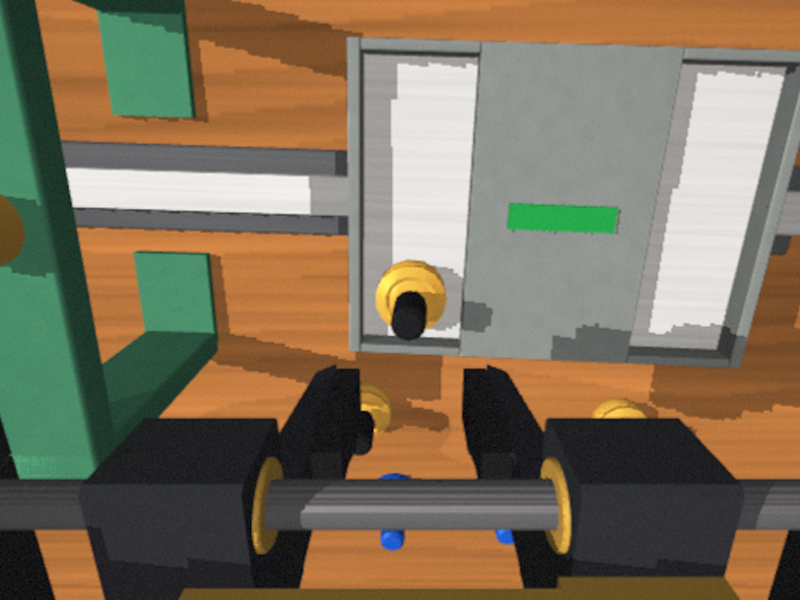

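View pics/e_side.png

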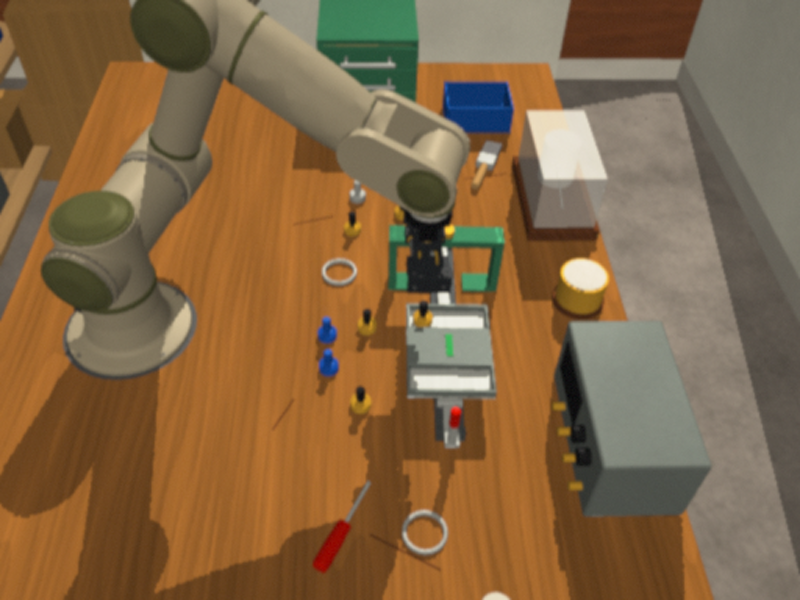

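The capsule stands centred in trough A at (411,298). I'll carry on with the next one into B, then one into A.

```bash
python3 - <<'E'
from h import *
est=relocate(np.array([.432,-.18])); print(est)
xy=np.mean([e[1] for e in est],0) if est else np.array([.432,-.18])
ok=pick(xy); print(ok)
if ok:
    env.move_linear([*xy,.17],feed=.2)
    t=place("B",-.046,True,tmin=16.1+5)
    im,c=shot("wrist"); save(im,"f_wrist")
E
```

```text
[('side', array([ 0.4318, -0.1801]), 145), ('top', array([ 0.4326, -0.1791]), 97)]
pick t19.6 open 0.0156 pos [ 0.4323 -0.1797  0.0312]
True
placed t22.6 pos [ 0.5391 -0.1763  0.0966] f [-0.3 -0.4 -1.5]
```

View pics/f_wrist.png

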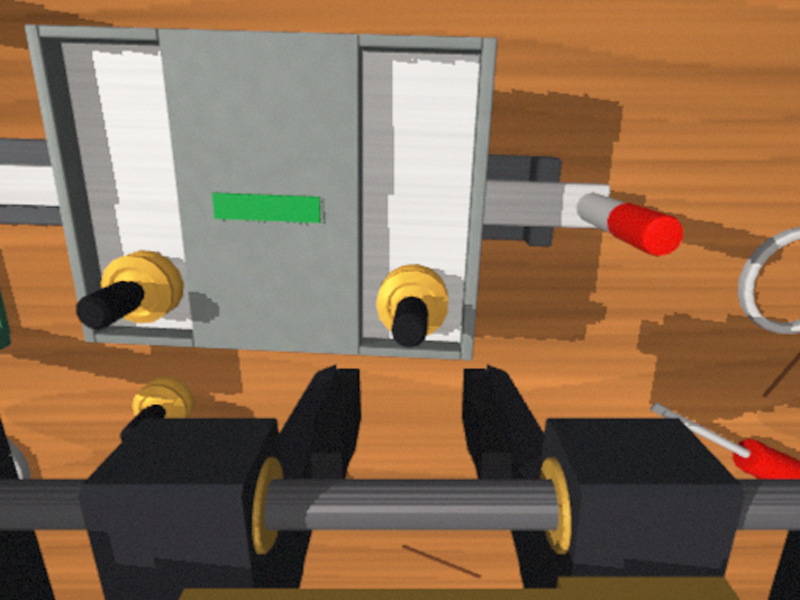

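Both stand well, A at (142,287) and B at (411,302). Next is the capsule at (.443,-.005) into the middle of A.

```bash
python3 - <<'E'
from h import *
est=relocate(np.array([.443,-.005])); print(est)
xy=np.mean([e[1] for e in est],0) if est else np.array([.443,-.005])
ok=pick(xy); print(ok)
if ok:
    env.move_linear([*xy,.17],feed=.2)
    t=place("A",0,False,tmin=22.6+5)
    im,c=shot("wrist"); save(im,"g_wrist")
    im,c=shot("side"); save(im,"g_side")
    print(relocate(np.array([.414,.267])),relocate(np.array([.52,.315])))
E
```

```text
[('side', array([ 0.4437, -0.0048]), 120), ('top', array([ 0.4432, -0.0038]), 99)]
pick t26.1 open 0.0150 pos [ 0.4435 -0.0044  0.0311]
True
placed t29.2 pos [ 0.59   -0.0401  0.0911] f [-0.2 -0.  -1.2]
[('side', array([0.4134, 0.2672]), 96), ('top', array([0.4141, 0.2668]), 102)] [('side', array([0.521 , 0.3186]), 89), ('top', array([0.5213, 0.3171]), 98)]
```

View pics/g_wrist.png

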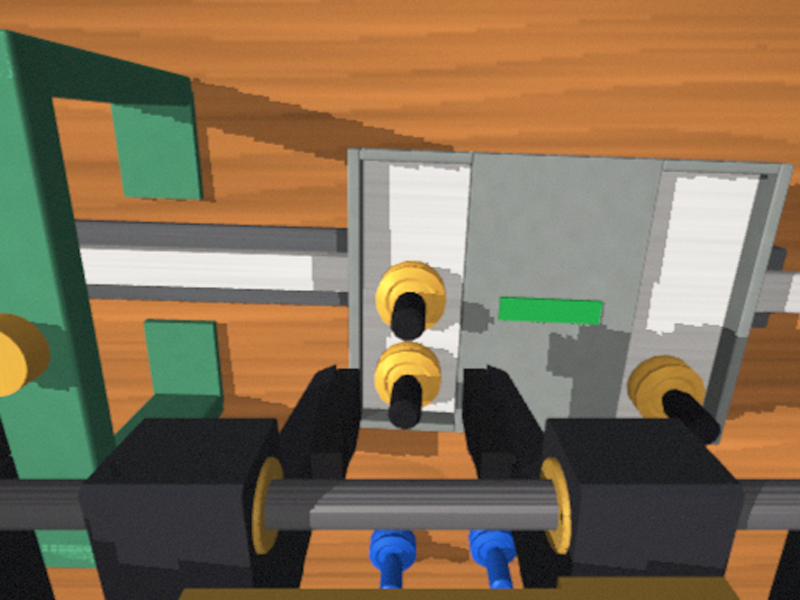

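View pics/g_side.png

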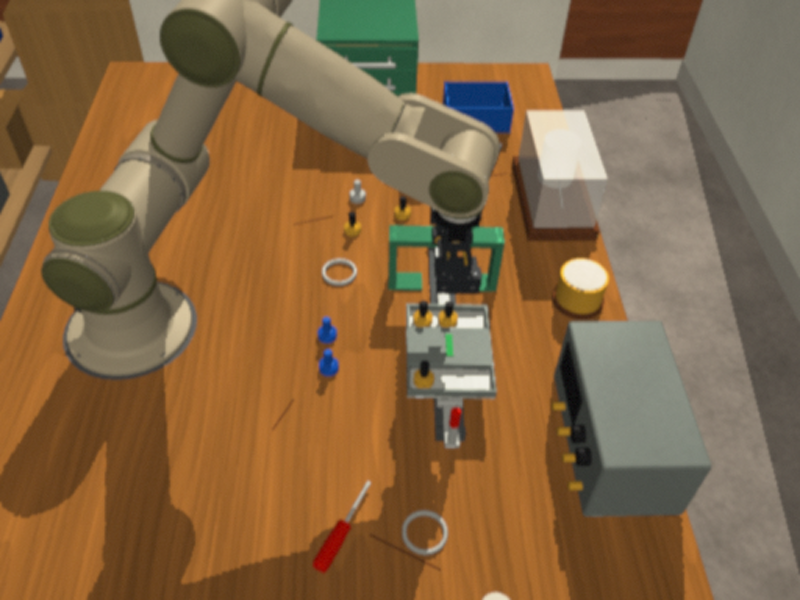

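All three are standing. The two far capsules and the weight come next, carried high so they clear the bridge.

```bash
cat >> h.py <<'E'
def far(xy,side,off,raised,tmin):
    p=monitor.state()["ee_pos"]
    env.move_linear([p[0],p[1],.28],feed=.25)
    env.movep([*xy,.28],Q)
    ok=pick(xy); print(ok)
    if not ok: return None
    env.move_linear([*xy,.28],feed=.25)
    env.movep([*slot(side,off),.28],Q)
    return place(side,off,raised,tmin)
E
python3 - <<'E'
from h import *
t=far(np.array([.4138,.267]),"B",0,True,29.2+5)
im,c=shot("wrist"); save(im,"h_wrist")
print(relocate(np.array([.52,.315])))
im,c=shot("side"); save(im,"h_side")
E
```

```text
pick t34.6 open 0.0154 pos [0.4139 0.267  0.0311]
True
placed t39.5 pos [ 0.5851 -0.178   0.0966] f [ 0.5 -0.1 -0.9]
[('top', array([0.5212, 0.3173]), 97)]
```

View pics/h_wrist.png

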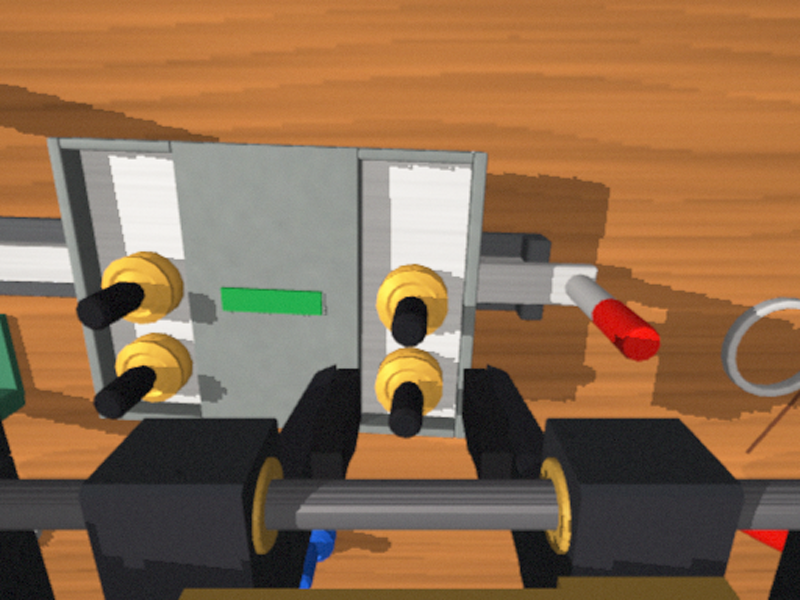

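View pics/h_side.png

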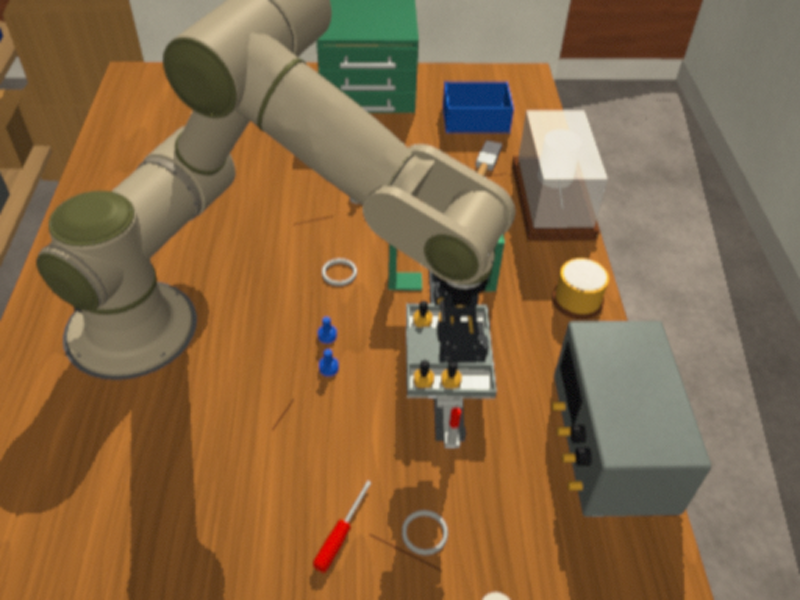

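```bash
python3 - <<'E'
from h import *
t=far(np.array([.521,.3175]),"A",.046,False,39.5+5)
im,c=shot("wrist"); save(im,"i_wrist")
im,c=shot("top"); save(im,"i_top"); cv2.imwrite("pics/raw_it.png",im[:,:,::-1]); 
im,c=shot("side"); save(im,"i_side"); cv2.imwrite("pics/raw_is.png",im[:,:,::-1])
E
```

```text
pick t45.3 open 0.0153 pos [0.521  0.3175 0.0311]
True
placed t50.0 pos [ 0.636  -0.0417  0.0911] f [-0.4  0.1 -0.1]
```

View pics/i_wrist.png

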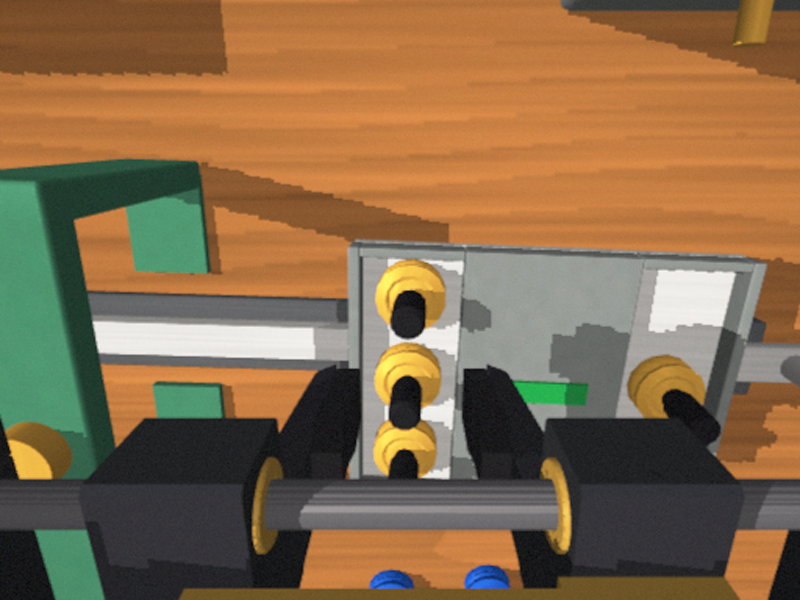

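View pics/i_side.png

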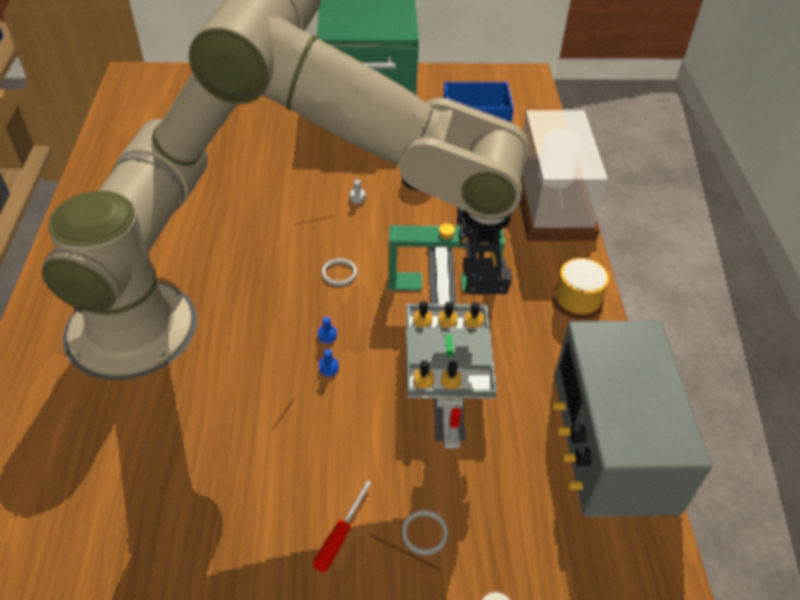

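View pics/i_top.png

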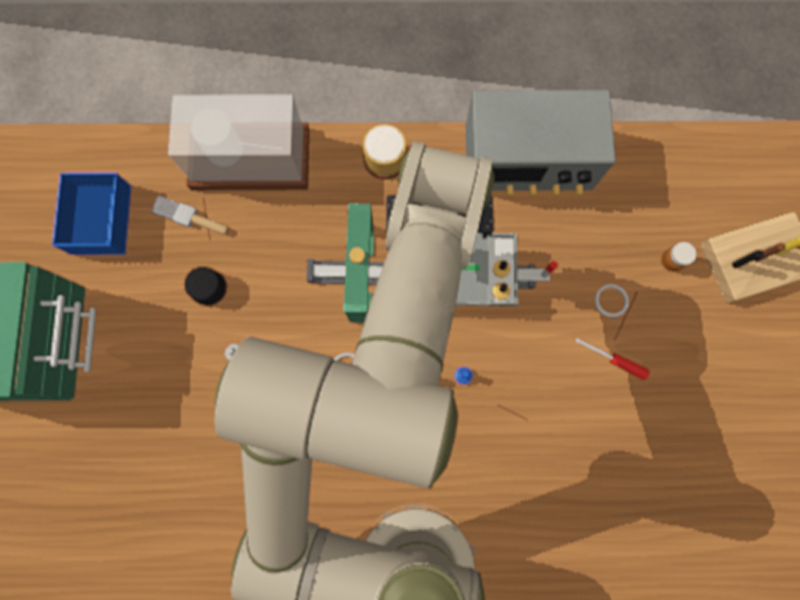

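```bash
python3 - <<'E'
from h import *
for n,f,w in (("side","is",(.43,.367)),("top","it",(.426,.374))):
    im=cv2.imread(f"pics/raw_{f}.png")[:,:,::-1].copy(); c=cam(n)
    u,v=proj(c,(*w,.02)); 
    for cc,s in blobs(im,(0,0,95),(180,60,255),20)[0]:
        if np.hypot(cc[0]-u,cc[1]-v)<40: print(n,cc.round(1),s.tolist(),onplane(c,cc,.014).round(4),onplane(c,cc,.025).round(4))
E
```

```text
side [228.4 123.5] [224, 116, 10, 14, 87] [0.4234 0.3742 0.014 ] [0.4236 0.3609 0.025 ]
```

All five capsules are standing, three in A and two in B. The weight is at side px (357,193). I'll take it last.

```bash
python3 - <<'E'
from h import *
im=cv2.imread("pics/raw_top.png")[:,:,::-1].copy(); c=cam("top")
for cc,s in blobs(im,(0,0,95),(180,60,255),20)[0]:
    if np.hypot(cc[0]-150,cc[1]-225)<15: print(cc,s.tolist(),onplane(c,cc,.02))
t=far(np.array([.4238,.371]),"B",.046,True,50+5)
print(t)
im,c=shot("wrist"); save(im,"j_wrist")
E
```

```text
[149.7047619  225.26666667] [144, 220, 12, 11, 105] [0.42475969 0.37105632 0.02      ]
pick t55.6 open 0.0152 pos [0.4239 0.3711 0.0311]
True
placed t60.9 pos [ 0.631  -0.1797  0.0966] f [-0.4 -0.6 -1.7]
60.8833
```

View pics/j_wrist.png

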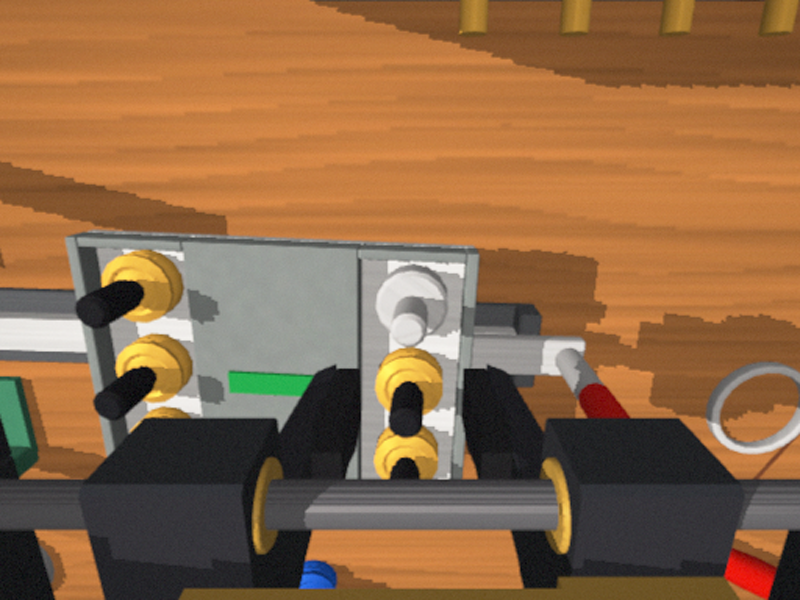

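The six items stand three against three. I'll let the tray settle and take a clear look at it and at the whole bench.

```bash
python3 - <<'E'
from h import *
env.movep([.582,-.20,.28],Q); env.move_gripper(.055)
env.wait(6)
im,c=shot("wrist"); save(im,"k_wrist")
im,c=shot("side"); save(im,"k_side"); cv2.imwrite("pics/crop.png",cv2.resize(im[185:300,240:340,::-1],(700,805)[0:2] if 0 else (520,598),interpolation=cv2.INTER_CUBIC))
im,c=shot("top"); save(im,"k_top"); print(monitor.state()["t"])
E
```

```text
68.65
```

View pics/k_wrist.png

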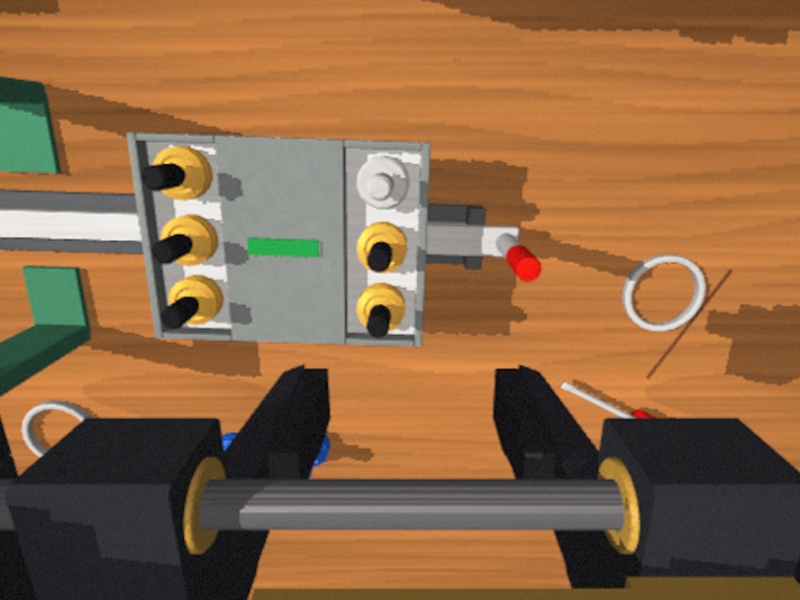

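View pics/k_side.png

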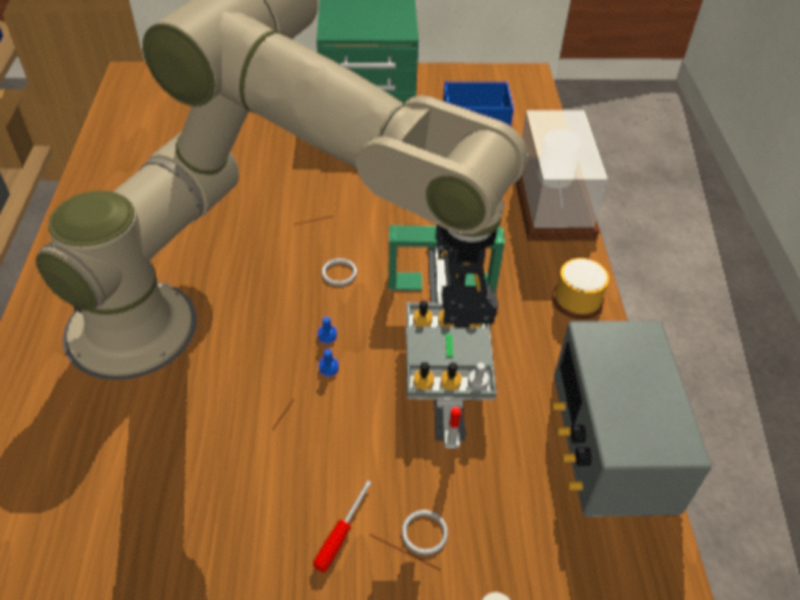

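View pics/crop.png

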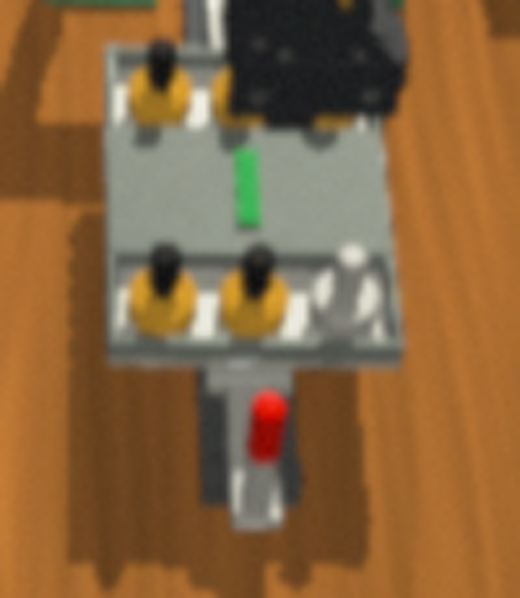

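View pics/k_top.png

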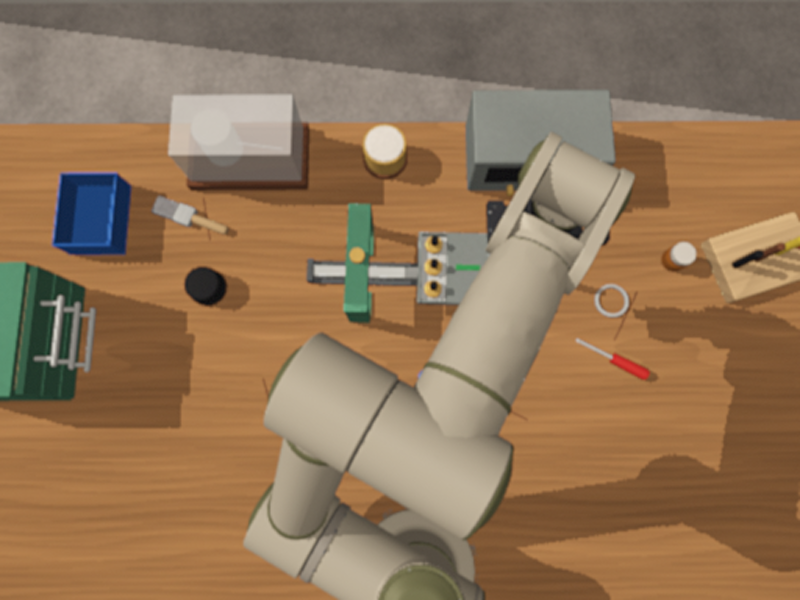

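Every item is upright, at (182,172), (190,238), (195,298), (383,182), (381,246) and (380,307). No other brass capsule remains on the bench. I'll check the tilt numerically and then push.

```bash
python3 - <<'E'
from h import *
st=monitor.state(); c=cam("wrist",st)
P=[onplane(c,np.array(p)*.64,.072) for p in [(128,133),(430,144),(423,346),(157,341)]]
print("A edge %.4f B edge %.4f"%(np.linalg.norm(P[0]-P[3]),np.linalg.norm(P[1]-P[2])))
env.movep([.582,-.2735,.2],Q)
env.move_linear([.582,-.2735,.087],feed=.12)
env.move_gripper(0,force=15); s=monitor.state(); print(s["t"],s["opening"],s["ee_pos"])
r=env.move_linear([.582+.036*.2,-.0735,.087],feed=.045,force_limit=25)
s=monitor.state();print(r,s["t"],s["ee_pos"],s["force"])
im,c=shot("side"); save(im,"l_side")
E
```

```text
A edge 0.1496 B edge 0.1467
70.925 0.015447301887387953 [ 0.58203416 -0.27366143  0.08705739]
False 75.525 [ 0.58862014 -0.07277047  0.08699438] [-5.64714485 -2.99576765  4.79484372]
```

View pics/l_side.png

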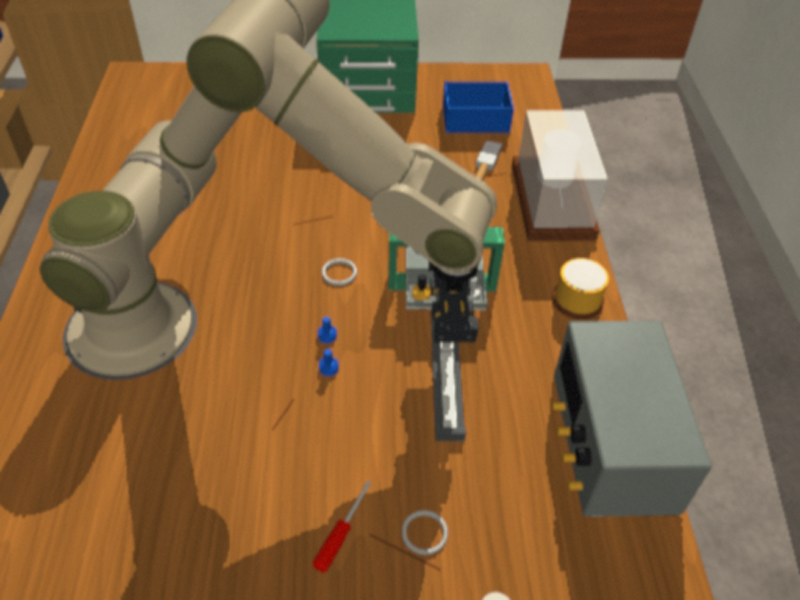

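```bash
python3 - <<'E'
import cv2,numpy as np
for f,pts in (("k",[(128,133),(430,144),(423,346),(157,341)]),("d",[(262,107),(549,116),(526,314),(274,305)])):
    im=cv2.imread(f"pics/{f}_wrist.png"); t=[]
    for u,v in pts:
        t.append(cv2.resize(im[v-16:v+16,u-20:u+20],(400,300),interpolation=cv2.INTER_CUBIC))
    o=np.vstack([np.hstack([t[0],t[1]]),np.hstack([t[3],t[2]])]); cv2.imwrite(f"pics/{f}_corn.png",o)
E
```

```text
(no output)
```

View pics/k_corn.png

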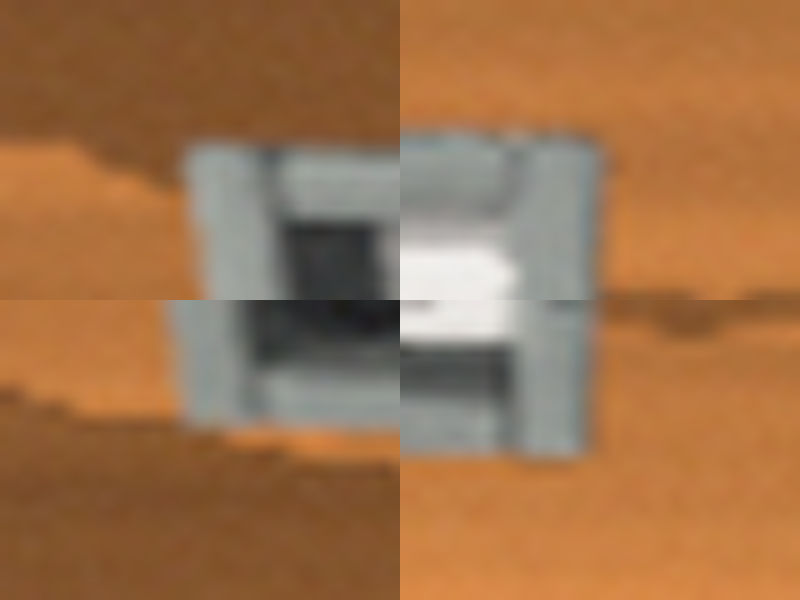

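View pics/d_corn.png

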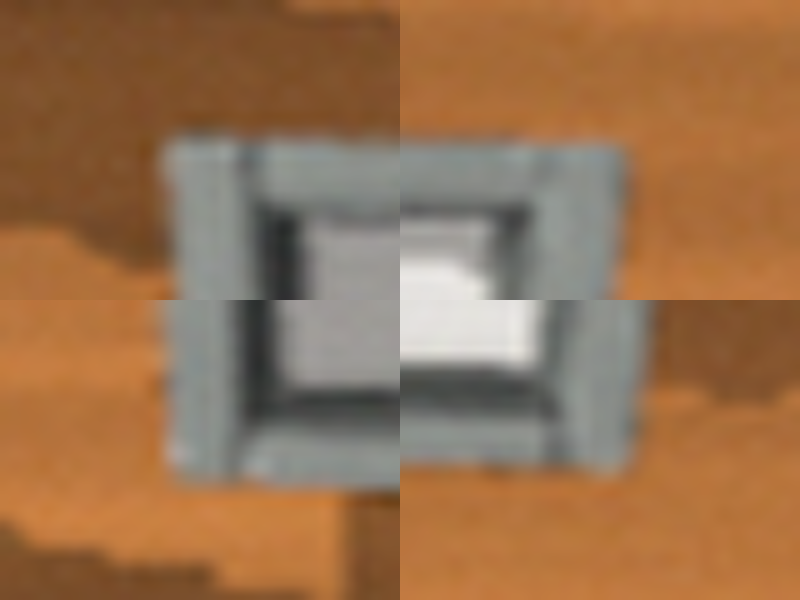

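```bash
python3 - <<'E'
from h import *
from scipy.optimize import least_squares
d=np.load("d.npz"); cd=(d["K"],d["R"],d["t"])
ck=cam("wrist",dict(orientation=Q,ee_pos=np.array([.582,-.20,.28])))
for n,c,uv in (("d",cd,[(258.5,104.5),(551.5,114.7),(529.3,315),(270.8,307.3)]),("k",ck,[(126.3,131.3),(430.4,141.5),(422.4,345.6),(155.5,337.8)])):
    P=[onplane(c,np.array(p)*.64,.072) for p in uv]
    a,b=np.linalg.norm(P[0]-P[3]),np.linalg.norm(P[1]-P[2]); H=(-c[1].T@c[2])[2]-.072
    # equal true widths -> height difference over the tray's length
    print(n,a,b,"tilt(A up +)",(a-b)/((a+b)/2)*H/.197, "resid", )
E
```

```text
d 0.14764237759078422 0.14739091700785428 tilt(A up +) 0.003130442400555549 resid
k 0.1480710685097523 0.14801100605553696 tilt(A up +) 0.0007078094951394048 resid
```

The refined measurement gives tilts of 0.003 when empty and 0.001 when loaded, so the loaded tray was level and the rough 2% reading was just imprecise corner picking. Pushing to the stop now.

```bash
python3 - <<'E'
from h import *
x0=monitor.state()["ee_pos"][0]
r=env.move_linear([x0+.0012,-.04,.087],feed=.025,force_limit=12)
s=monitor.state();print(r,s["t"],s["ee_pos"],s["force"])
env.wait(.5)
env.move_gripper(.05); s=monitor.state();print(s["ee_pos"],s["force"],s["opening"])
p=s["ee_pos"]
env.move_linear([p[0],p[1],.22],feed=.15)
env.movep([.56,-.16,.30],Q); env.wait(4)
im,c=shot("wrist"); save(im,"m_wrist")
im,c=shot("side"); save(im,"m_side"); cv2.imwrite("pics/m_crop.png",cv2.resize(im[120:240,230:340,::-1],(550,600),interpolation=cv2.INTER_CUBIC))
im,c=shot("top"); save(im,"m_top"); print(monitor.state()["t"])
E
```

```text
True 76.4 [ 0.58918846 -0.05448557  0.0869998 ] [-0.66889005 -3.17377815  2.70683798]
[ 0.58886653 -0.0551979   0.08675754] [ 0.1388117   0.36196983 -0.54013722] 0.050058636898690154
83.3583
```

View pics/m_wrist.png

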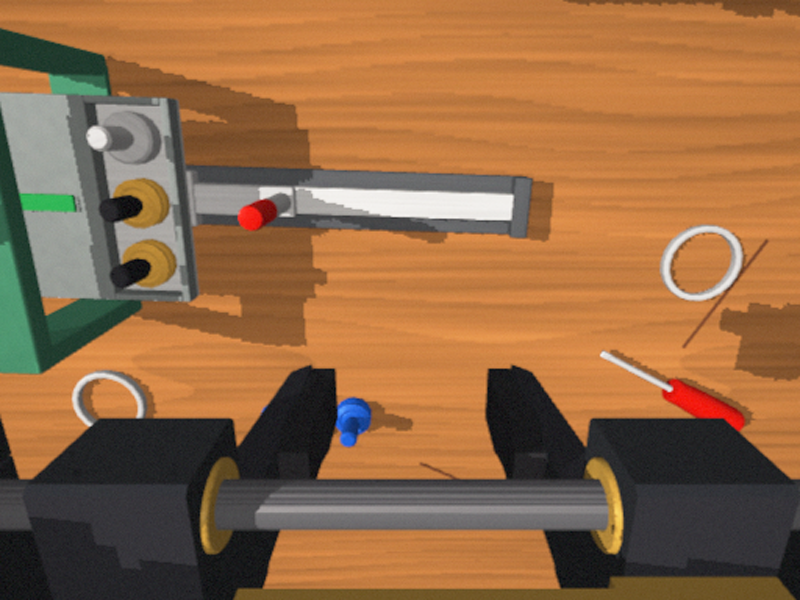

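View pics/m_crop.png

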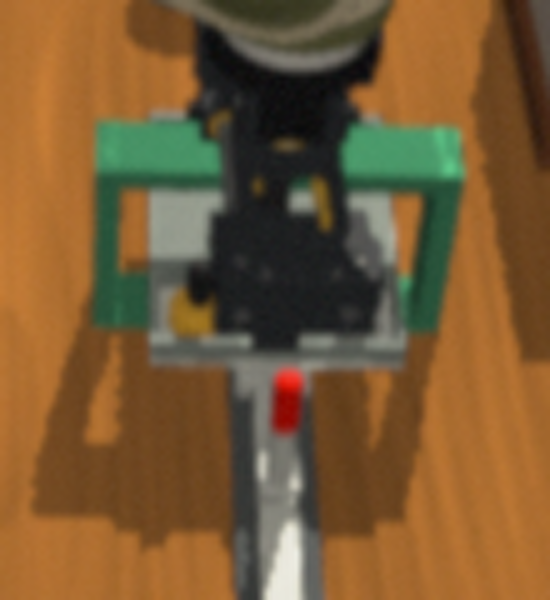

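View pics/m_top.png

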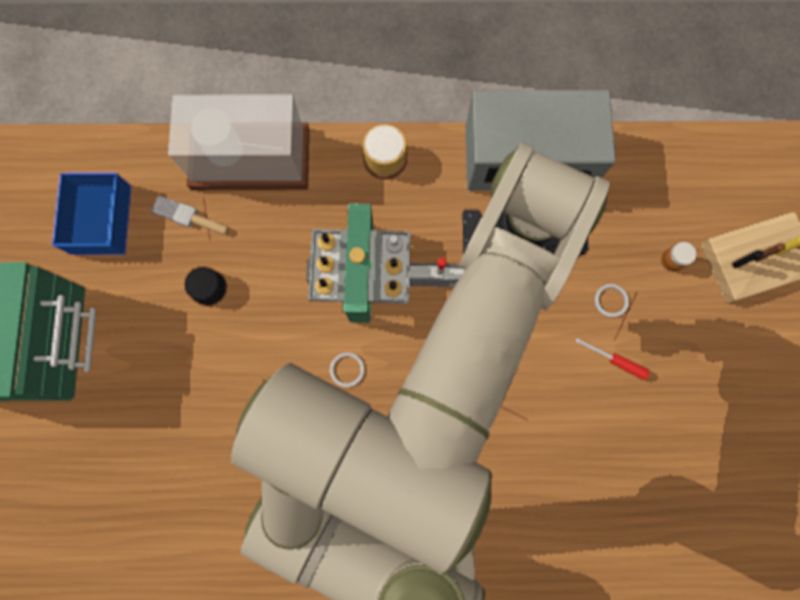

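The top view shows all six items upright, three each side of the lintel, and nothing touching the robot. The handle travelled from y=-0.274 to -0.055, which is about 0.219 m, so the shuttle is at its stop. I'll hand in.

```bash
python3 - <<'E'
from h import *
print(sign_off(), monitor.state()["t"])
E
```

```text
the job is handed in; nothing more can be done
the job is handed in; nothing more can be done
```

I finished the job and handed it in after about 83 s of robot time. The shuttle went out to its loading end, all five capsules and the steel weight were loaded A-B-A-B-A-B (weight last, in B), and the shuttle went back under the bridge to its stop. I then released the handle.

- **Tray level:** before the push the loaded tray measured about 0.001 rad from level. A first rough measurement suggested a possible tilt of up to 0.03 rad. I had already slid the shuttle about 0.20 m in when I checked it again with better corner readings, and the tray had been level. I did not measure the tilt again at the stop.
- **At the stop:** the handle moved about 0.219 m of the nominal 0.22 m and met a firm stop at both ends. The last pictures show all six items upright, three on each side, and the robot clear of everything.
- **Disturbance:** the capsule near the housing was knocked aside early on, so I found it again before picking it up.
- **Other things:** the bezels, screwdriver, housing and blue decoys were left alone; they show no visible movement in the pictures.

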